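# Unbar the filler rack and sort the colours

## Task

First lift the retaining bar out of the rack's two brackets and lay it lengthwise in the long white tray, grip up, while the sticks stay in the rack. Then sort by colour: each filler stick flat in the tray of its own colour, and the red paint pot standing in the red tray beside the red stick. Never tip the pot over; let go of everything and leave it at rest.

Things in the scene. Friction and masses are not known exactly. Their poses are not given: they have to be found in the camera images.
- rack: Fixed rack, base 100 x 240 x 6 mm. Origin: centre of underside; x along sticks, y along bar. Sticks lie in 26 mm wide, 10 mm deep notches at y = -68, 0, 68 mm (order varies), 26 to 48 mm up. Two wooden rails 15 mm wide at x = -33, 33 mm, 36 mm high, open between down to the base. Steel brackets at y = -112, 112 mm, 10 mm thick, 34 mm long: slot 17 mm wide, open upwards, floor 50, tops 68 mm up.
- bar_grip (a point): Retaining bar, loose: aluminium, 14 x 250 x 14 mm, lying across over the sticks in the two brackets, with a black grip block on its middle, 16 mm (x) x 40 mm (y) x 30 mm high. The point is the centre of the grip block, 29 mm above the bar's underside; y runs along the bar, z up. About 0.14 kg; lifts straight up freely.
- red_stick_center (a point): Red filler stick, loose, square section 22 x 22 mm, 90 mm long, red with a white cap over the last 24 mm. The point is its centre; x runs along it towards the cap. About 50 g. Starts in the rack.
- blue_stick_center (a point): Blue filler stick, loose, square section 22 x 22 mm, 90 mm long, blue with a white cap over the last 24 mm. The point is its centre; x runs along it towards the cap. About 50 g. Starts in the rack.
- yellow_stick_center (a point): Yellow filler stick, loose, square section 22 x 22 mm, 90 mm long, yellow with a white cap over the last 24 mm. The point is its centre; x runs along it towards the cap. About 50 g. Starts in the rack.
- pot_center (a point): Red paint pot, loose, upright round pot 38 mm across and 40 mm high, all red, with a thin white seam under the lid and a white dot on top, about 60 g, standing on the table, with a roll of orange tape (56 mm across, 18 mm high) lying about 90 mm from it. The point is its centre, 20 mm above its underside; z is its upright axis.
- red_tray: Fixed open red tray, 200 (x) x 100 (y) x 22 mm outside, walls and floor 5 mm, inside 190 x 90 mm. Origin: centre of its underside; x along its length, z up. It has to take both the red stick and the red pot: room for both if the stick lies lengthwise towards one end and the pot stands at the other.
- blue_tray: Fixed open blue tray, 200 (x) x 100 (y) x 22 mm outside, walls and floor 5 mm, inside 190 x 90 mm. Origin: centre of its underside; x along its length, z up.
- yellow_tray: Fixed open yellow tray, 200 (x) x 100 (y) x 22 mm outside, walls and floor 5 mm, inside 190 x 90 mm. Origin: centre of its underside; x along its length, z up.
- bar_tray: Fixed long low white tray, 75 (x) x 290 (y) x 16 mm outside, walls and floor 5 mm, inside 65 x 280 mm. Origin: centre of its underside; y along its length, z up.
Things that resemble listed ones, but are neither listed nor needed, are in the scene too. Leave any orange look-alike of the blue_tray alone.

How it is judged:
On the way:
1. the bar lies in the long white tray while all three sticks are still in the rack (x of bar_grip in the frame of bar_tray between -0.032 and 0.032 m and y of bar_grip in the frame of bar_tray between -0.032 and 0.032 m and z of bar_grip in the frame of bar_tray below 0.038 m and angle between the y axis of bar_grip and the y axis of bar_tray, either way round below 0.3 rad and angle between bar_grip's own z axis and vertical below 0.15 rad and distance of each of red_stick_center, blue_stick_center, yellow_stick_center from where it was at the start of the episode below 0.03 m), for 0.2 s.
At the end, for the whole second after the job is handed in: Bar grip-up (0.15 rad) in the long white tray, grip within 32 mm of its centre each way, 0.3 rad of its length, under 38 mm up; each stick flat in its colour's tray (centre inside the walls, under 21 mm up); pot upright (0.15 rad) in the red tray, centre under 31 mm up; all at rest (x of bar_grip in the frame of bar_tray between -0.032 and 0.032 m and y of bar_grip in the frame of bar_tray between -0.032 and 0.032 m and z of bar_grip in the frame of bar_tray below 0.038 m and angle between the y axis of bar_grip and the y axis of bar_tray, either way round below 0.3 rad and angle between each of bar_grip, pot_center's own z axis and vertical below 0.15 rad and x of red_stick_center in the frame of red_tray between -0.088 and 0.088 m and y of red_stick_center in the frame of red_tray between -0.04 and 0.04 m and z of red_stick_center in the frame of red_tray below 0.021 m and x of blue_stick_center in the frame of blue_tray between -0.088 and 0.088 m and y of blue_stick_center in the frame of blue_tray between -0.04 and 0.04 m and z of blue_stick_center in the frame of blue_tray below 0.021 m and x of yellow_stick_center in the frame of yellow_tray between -0.088 and 0.088 m and y of yellow_stick_center in the frame of yellow_tray between -0.04 and 0.04 m and z of yellow_stick_center in the frame of yellow_tray below 0.021 m and x of pot_center in the frame of red_tray between -0.085 and 0.085 m and y of pot_center in the frame of red_tray between -0.036 and 0.036 m and z of pot_center in the frame of red_tray below 0.031 m and linear speed of each of bar, red_stick, blue_stick, yellow_stick, pot below 0.02 m/s); the robot touches nothing.
It fails at once if the pot is tipped over (more than 0.8 rad) (angle between pot_center's own z axis and vertical above 0.8 rad).
It also fails if it takes over 128 s, if anything falls off the work surface, if the arm or the gripper's body presses on something with over 40 N, if the wrist force passes 120 N, or if a joint passes its speed limit or range.

## Robot

A 7-joint arm with a two-finger parallel gripper is mounted at the origin on the work surface. World frame = base frame: x ahead of the robot, y to its left, z up, the work surface at z = 0. Lengths are in m, angles in rad, forces in N, time in s.
With the tool pointing down it reaches from about 0.425 to 0.875 m from the base axis. Payload 9.9 kg.
Tool frame: the origin (TCP) lies at the centre of the arm's flange, where the gripper is bolted on; the fingertips stand robot.tcp_to_tips ahead of it and the grasp point (between the pads) lies 155 mm ahead of it (robot.tcp_to_tips is the distance from the TCP to the fingertips, in m); z points along the fingers, y is the line along which they close (so a half turn about z gives the same grasp; the last joint's range is limited). The gripper opens to 85 mm and grips with 20 to 120 N. Pads are 22 mm wide; open, the fingers measure 114 mm over their backs; the gripper's body (76 mm by 85 mm) begins 54 mm behind the grasp point. The pads swing forward as they close: fully open they stand 13 mm farther back than shut.
Start: joints at [1.096, 0.576, 0.025, 1.437, -0.015, 1.129, -0.057], TCP at [0.257, -0.624, 0.405] pointing down, gripper open.
Joint ranges: [-2.76, 2.76], [-0.34, 2.15], [-1.52, 1.57], [0.19, 2.46], [-1.09, 4.23], [0.17, 1.99], [-2.82, 2.82]. Speed limits (rad/s): [2.22, 2.22, 3.01, 3.01, 3.14, 3.14, 3.14].

## Interface

Orientations are given as a unit quaternion [w, x, y, z].
In Python, from workcell import monitor, camera, robot gives the robot as it stands.
- The arm moves only by the tool send_rows, never from a script. Its argument "targets" is a list that holds one entry, the list of rows, each a list of 6 numbers: the shift along the tool's x, y, z in mm, then the turn, a rotation vector about the tool's x, y, z in degrees. A call has 1 to 20 rows; each row shifts and turns the commanded pose from where the row before left it, along the tool's axes as they then stand; what a row does not reach is not made up. A row lasts 1/12 s, in which the tool goes at most 41.7 mm and 7.16 degrees, less where a joint would pass 70% of its speed; a pose out of reach is approached as far as the arm can. A call is refused whole if a number of a shift passes 41.7 or a number of a turn 7.16, either way. A call with a gripper value outside its range is refused whole. "fingers" is the closure, from -1 (fully open) to 1 (shut), set as the call begins (left out, the last holds). The fingers move at their own pace and stop on an object; the grip force is fixed at half the most. Time passes only in rows, so rows that do not move let the fingers close. It gives the time, the measured TCP pose, the force, the opening and the grip force at its end, in the units of the state.
- monitor.state(): the state, without advancing time (a new reading comes with each control period).
- camera(name): name is "side" or "top" or "wrist"; returns a dict with "color" (384x512x3 uint8, red, green, blue), "range_z" (384x512 float32, m along the optical axis (not along the pixel's ray), 0 where there is no reading), "fx", "fy", "cx", "cy" (pixels), "T" (4x4, takes a point from camera to world coordinates); the wrist camera has in their place "tool_from_camera" (4x4, takes a point from camera to tool coordinates, whose origin is the TCP and whose axes are the flange's). Camera axes: x right, y down, z forward; pixel columns grow to the right and rows downward; lengths in m; the calibration is good to about 2 mm. The wrist camera is an equidistant fisheye: a pixel r from the principal point sees the ray r / f radians off the axis. A picture is of the moment at which its call begins: read the wrist's pose just before it.
- robot.hand_in(): hands the job in; it is judged then, once.
The state is a dict: "clock": time; "joint_pos": joint angles; "dq": joint speeds; "joint_torque": joint torques, N m; "tool_pos": TCP position; "eef_rot": TCP orientation; "contact_force": force on the tool from outside, world axes, zero at the start; "wrist_torque": the same for the moment, N m; "opening": finger opening in m; "grip_force": force on a finger pad.
Only numpy, scipy, OpenCV 4.12 (cv2) and the standard library are available. Lean on these libraries where they do the work, as an engineer would, in place of code of your own. Each camera call takes 0.05 s, during which the arm holds its last target. There are 200 camera calls.

## Working session

There is one attempt and no reset: what is moved stays moved. The work goes in short steps, Python scripts to look and compute and a tool call to move; the robot and the scene stay as the last step left them, time stands still between calls to the robot, and variables do not carry over. Pictures are saved under pics/ and viewed, at most 14 in all, crops included, and the job is handed in when it is done.

Besides the shell and the picture viewer there is one more tool, called after ">>>" as name([rows], argument=value, ...), one row to a line, values as JSON. send_rows: Moves the arm, as the interface text tells. Its arguments: {"type":"object","properties":{"targets":{"type":"array","items":{"type":"array","items":{"type":"array","items":{"type":"number"}}}},"fingers":{"type":"number"}},"required":["targets"]}

```bash
mkdir -p pics; ls; cat > h.py <<'E'
import numpy as np, cv2, json
from workcell import monitor, camera, robot
def save(n,c): cv2.imwrite(n,cv2.cvtColor(c['color'],cv2.COLOR_RGB2BGR))
E
python3 - <<'E'
from h import *
s=monitor.state(); print({k:np.round(v,3).tolist() for k,v in s.items()}); print(robot.tcp_to_tips)
for n in('top','side'):
    c=camera(n); save(f'pics/{n}0.png',c); np.savez(f'{n}0.npz',**c)
    print(n,c['fx'],c['cx'],c['cy'],np.round(c['T'],3).tolist())
E
```

```text
pics
{'clock': 0.0, 'joint_pos': [1.096, 0.577, 0.025, 1.438, -0.015, 1.129, -0.056], 'dq': [-0.0, -0.001, 0.001, -0.0, 0.001, -0.0, -0.001], 'joint_torque': [-0.0, -76.575, 2.251, -28.596, 0.015, 0.013, 0.0], 'tool_pos': [0.257, -0.624, 0.404], 'eef_rot': [-0.001, 0.981, 0.194, -0.0], 'contact_force': [0.148, -0.982, -0.575], 'wrist_torque': [-0.048, -0.026, 0.008], 'grip_force': 0.0, 'opening': 0.086}
0.1734
top 403.42576992789225 258.5964838703174 192.91528064337533 [[-0.022, -0.988, 0.156, 0.224], [-1.0, 0.023, 0.003, 0.098], [-0.007, -0.156, -0.988, 1.534], [0.0, 0.0, 0.0, 1.0]]
side 392.2166206710715 251.5685411472534 187.33217059873442 [[0.997, -0.056, 0.057, 0.368], [-0.08, -0.715, 0.694, -0.709], [0.002, -0.696, -0.718, 0.943], [0.0, 0.0, 0.0, 1.0]]
```

View pics/top0.png

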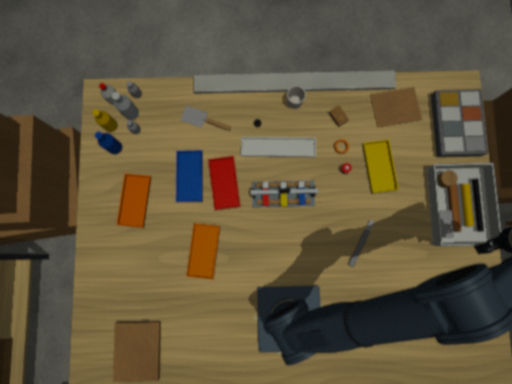

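View pics/side0.png

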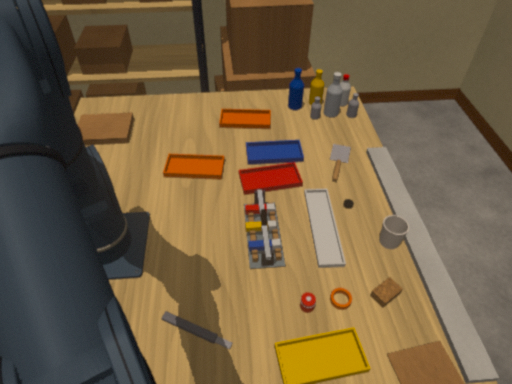

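The top view shows red tray (224,183), blue tray (189,175), yellow tray (380,166), bar tray (278,147), rack (284,194), pot (346,168) and tape (341,146). In the rack, the red stick is at (266,199), yellow at (284,199) and blue at (302,199). The orange trays are look-alikes.

```bash
cat >> h.py <<'E'
def ray(c,uv,z):
    uv=np.atleast_2d(uv).astype(float)
    d=np.c_[(uv[:,0]-c['cx'])/c['fx'],(uv[:,1]-c['cy'])/c['fy'],np.ones(len(uv))]@c['T'][:3,:3].T
    o=c['T'][:3,3]; return o+d*((z-o[2])/d[:,2])[:,None]
def hsvmask(c,lo,hi,box):
    h=cv2.cvtColor(c['color'],cv2.COLOR_RGB2HSV); m=cv2.inRange(h,np.array(lo),np.array(hi))
    if lo[0]==0: m|=cv2.inRange(h,np.array([174,lo[1],lo[2]]),np.array([180,255,255]))
    k=np.zeros_like(m); x0,y0,x1,y1=box; k[y0:y1,x0:x1]=255; return m&k
def rect(c,m,z):
    v,u=np.nonzero(m); P=ray(c,np.c_[u,v],z)
    (a,b),(w,h),t=cv2.minAreaRect((P[:,:2]*1000).astype(np.float32))
    if w<h: w,h,t=h,w,t+90
    return dict(n=len(u),c=np.round([a,b],1),wh=np.round([w,h]),ang=round((t+90)%180-90,1))
E
cat > m.py <<'E'
from h import *
t=dict(np.load('top0.npz')); s=dict(np.load('side0.npz'))
R=([0,130,60],[6,255,255]);B=([100,120,40],[130,255,255]);Y=([22,130,70],[34,255,255]);W=([0,0,110],[180,60,255])
W=([1,0,100],[180,60,255])
for nm,c,bx in(('top',t,dict(rt=(203,150,245,215),bt=(170,145,207,208),yt=(355,135,402,198),wt=(238,134,320,160),rs=(248,178,320,212),pot=(335,158,358,178))),
 ('side',s,dict(rt=(232,160,308,196),bt=(238,136,310,167),yt=(268,325,375,384),wt=(300,185,350,270),rs=(235,185,290,275),pot=(295,287,322,316)))):
    for k,cl,z in(('rt',R,.02),('bt',B,.02),('yt',Y,.02),('wt',W,.014)): print(nm,k,rect(c,hsvmask(c,*cl,bx[k]),z))
    for k,cl in(('r',R),('b',B),('y',Y)): print(nm,'stick',k,rect(c,hsvmask(c,*cl,bx['rs']),.048))
    print(nm,'pot',rect(c,hsvmask(c,*R,bx['pot']),.04))
c=t
for nm,b in(('top',(235,165,335,220)),('side',(225,175,300,280))):
    c=t if nm=='top' else s; x0,y0,x1,y1=b
    cv2.imwrite(f'pics/{nm}rack.png',cv2.resize(cv2.cvtColor(c['color'][y0:y1,x0:x1],cv2.COLOR_RGB2BGR),None,fx=5,fy=5,interpolation=cv2.INTER_CUBIC))
E
python3 m.py
```

```text
top rt {'n': 1260, 'c': array([506.6, 235.8]), 'wh': array([195.,  96.]), 'ang': 6.9}
top bt {'n': 1241, 'c': array([537.6, 368.6]), 'wh': array([193.,  93.]), 'ang': 0.0}
top yt {'n': 1592, 'c': array([ 559. , -365.1]), 'wh': array([212., 116.]), 'ang': 6.0}
top wt {'n': 1465, 'c': array([645.2,  23.8]), 'wh': array([288.,  76.]), 'ang': 88.6}
top stick r {'n': 69, 'c': array([431.8,  79.9]), 'wh': array([38., 22.]), 'ang': -1.3}
top stick b {'n': 62, 'c': array([432.5, -54.2]), 'wh': array([38., 22.]), 'ang': -1.3}
top stick y {'n': 104, 'c': array([430.3,  11.1]), 'wh': array([53., 26.]), 'ang': -1.7}
top pot {'n': 64, 'c': array([ 548. , -227.5]), 'wh': array([35., 31.]), 'ang': 88.7}
side rt {'n': 1337, 'c': array([506.4, 230.2]), 'wh': array([199., 120.]), 'ang': 6.7}
side bt {'n': 904, 'c': array([535.8, 362.8]), 'wh': array([194.,  99.]), 'ang': 0.8}
side yt {'n': 3944, 'c': array([ 558.1, -370.9]), 'wh': array([202., 106.]), 'ang': 6.8}
side wt {'n': 1917, 'c': array([644.1,  18.4]), 'wh': array([295.,  75.]), 'ang': 88.1}
side stick r {'n': 358, 'c': array([479.3, 105.4]), 'wh': array([150., 117.]), 'ang': -4.4}
side stick b {'n': 81, 'c': array([443.4, -62.5]), 'wh': array([59., 17.]), 'ang': -4.5}
side stick y {'n': 122, 'c': array([430.4,   0.9]), 'wh': array([47., 30.]), 'ang': -4.5}
side pot {'n': 141, 'c': array([ 548.5, -242.8]), 'wh': array([47., 30.]), 'ang': 80.3}
```

View pics/toprack.png

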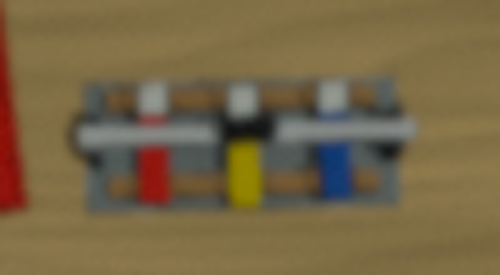

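```bash
cat >> h.py <<'E'
from scipy.spatial.transform import Rotation as Ro
def tool():
    s=monitor.state(); q=s['eef_rot']; R=Ro.from_quat([q[1],q[2],q[3],q[0]]); return np.array(s['tool_pos']),R.as_matrix(),s
def plan(x,y,z,closing):
    "grasp point target m, closing-line angle deg (mod 180): total turn, then shift in mm in present axes and in final axes"
    p,R,s=tool(); a=np.degrees(np.arctan2(R[1,1],R[0,1])); d=(closing-a+90)%180-90
    t=np.array([x,y,z+.155])-p; c=np.radians(a+d)
    Rf=np.c_[[-np.sin(c),np.cos(c),0],[np.cos(c),np.sin(c),0],[0,0,-1]]
    yt=Rf if Rf[:,1]@R[:,1]>0 else -Rf
    if np.linalg.det(Rf)<0: Rf[:,0]*=-1
    tilt=np.degrees(np.arccos(-R[2,2]))
    print('closing now',round(a,1),'turn z',round(-d,1),'tilt',round(tilt,2),'shift now-axes',np.round(R.T@t*1000,1),'final-axes',np.round(Rf.T@t*1000,1))
def wrist(name):
    p,R,s=tool(); c=camera('wrist'); save(name,c); M=np.eye(4); M[:3,:3]=R; M[:3,3]=p
    c['T']=M@c['tool_from_camera']; c['fish']=1; return c
def wray(c,uv,z):
    uv=np.atleast_2d(uv).astype(float); a=(uv-[c['cx'],c['cy']])/[c['fx'],c['fy']]; r=np.linalg.norm(a,axis=1)+1e-9
    d=np.c_[a*(np.sin(r)/r)[:,None],np.cos(r)]@c['T'][:3,:3].T; o=c['T'][:3,3]; return o+d*((z-o[2])/d[:,2])[:,None]
E
python3 - <<'E'
from h import *
t=dict(np.load('top0.npz'))
print(ray(t,[[252,181],[314.5,181],[252,207],[315,207]],.006).round(3).tolist()) # rack corners
print(ray(t,[[251,191.7],[318,190.7]],.064).round(3).tolist()) # bar ends
plan(.45,.011,.205,-1.3)
E
```

```text
[[0.513, 0.128, 0.006], [0.507, -0.113, 0.006], [0.412, 0.13, 0.006], [0.406, -0.11, 0.006]]
[[0.462, 0.131, 0.064], [0.46, -0.116, 0.064]]
closing now -67.6 turn z -66.3 tilt 0.08 shift now-axes [ 420.3 -513.5   44.6] final-axes [639.2 178.4  43.9]
```

>>> send_rows([
  [[21, -25.7, 2.2, 0, 0, 0], [21, -25.7, 2.2, 0, 0, 0], [21, -25.7, 2.2, 0, 0, 0], [21, -25.7, 2.2, 0, 0, 0], [21, -25.7, 2.2, 0, 0, 0], [21, -25.7, 2.2, 0, 0, 0], [21, -25.7, 2.2, 0, 0, 0], [21, -25.7, 2.2, 0, 0, 0], [21, -25.7, 2.2, 0, 0, 0], [21, -25.7, 2.2, 0, 0, 0], [21, -25.7, 2.2, 0, 0, 0], [21, -25.7, 2.2, 0, 0, 0], [21, -25.7, 2.2, 0, 0, 0], [21, -25.7, 2.2, 0, 0, 0], [21, -25.7, 2.2, 0, 0, 0], [21, -25.7, 2.2, 0, 0, 0], [21, -25.7, 2.2, 0, 0, 0], [21, -25.7, 2.2, 0, 0, 0], [21, -25.7, 2.2, 0, 0, 0], [21, -25.7, 2.2, 0, 0, 0]],
], fingers=-1)

```text
clock: 1.77
tool_pos: [0.4497, 0.0127, 0.3605]
eef_rot: [0.0, 0.981, 0.194, -0.0]
contact_force: [0.9, -0.6, -0.2]
opening: 0.0857
grip_force: 0.0
```

>>> send_rows([
  [[0, 0, 0, 0, 0, -6.7], [0, 0, 0, 0, 0, -6.7], [0, 0, 0, 0, 0, -6.7], [0, 0, 0, 0, 0, -6.7], [0, 0, 0, 0, 0, -6.7], [0, 0, 0, 0, 0, -6.7], [0, 0, 0, 0, 0, -6.7], [0, 0, 0, 0, 0, -6.7], [0, 0, 0, 0, 0, -6.7], [0, 0, 0, 0, 0, -6.7], [0, 0, 0, 0, 0, 0]],
])

```text
clock: 2.68
tool_pos: [0.4496, 0.011, 0.3605]
eef_rot: [-0.0, 0.709, 0.705, -0.0]
contact_force: [0.2, 0.1, -0.4]
opening: 0.0853
grip_force: 0.0
```

```bash
python3 - <<'E'
from h import *
c=wrist('pics/w1.png'); np.savez('w1.npz',**c); print(c['fx'],c['cx'],c['cy'],np.round(c['tool_from_camera'],3).tolist())
plan(.461,.009,.14,-1.3)
E
```

```text
297.3186396354542 252.82866989604574 193.51456409504794 [[0.001, -0.944, -0.329, 0.084], [1.0, 0.001, 0.0, -0.0], [0.0, -0.329, 0.944, 0.031], [0.0, 0.0, 0.0, 1.0]]
closing now -0.7 turn z 0.6 tilt 0.03 shift now-axes [-1.8 11.5 65.5] final-axes [-1.6 11.5 65.5]
```

View pics/w1.png

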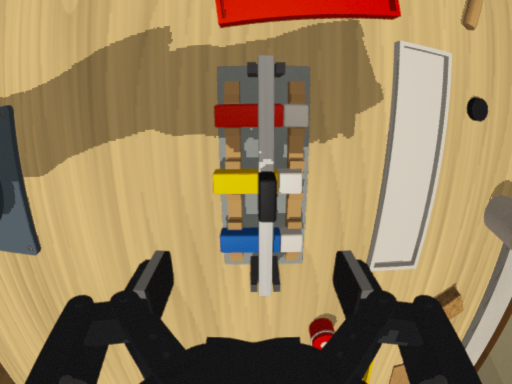

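The wrist view shows the rack from close by. The grip top is around (267,185), and the bar runs from (266,57) to (265,294). Stick ends are red (215–309,116), yellow (213–303,181) and blue (220–302,241). The white tray corners are (400,43), (451,52), (416,267) and (370,268).

```bash
python3 - <<'E'
from h import *
c=dict(np.load('w1.npz'))
f=lambda uv,z:print(z,wray(c,uv,z)[:,:2].round(4).tolist())
f([[266,57],[265,294]],.064)      # bar ends
f([[267,173],[267,221]],.094)  # grip top
f([[215,116],[309,116],[213,181],[303,181],[220,241],[302,241]],.048)
f([[400,43],[451,52],[416,267],[370,268]],.016)
h=cv2.cvtColor(c['color'],cv2.COLOR_RGB2HSV)
m=(h[...,2]<60); k=np.zeros_like(m);k[165:228,250:285]=1; m&=k; v,u=np.nonzero(m); P=wray(c,np.c_[u,v],.09)[:,:2]; print(P.min(0),P.max(0),len(u))
E
```

```text
0.064 [[0.461, 0.1281], [0.4622, -0.1165]]
0.094 [[0.4608, 0.0309], [0.4613, -0.0122]]
0.048 [[0.4137, 0.0746], [0.5026, 0.0747], [0.4095, 0.0105], [0.4991, 0.0101], [0.4135, -0.0568], [0.5019, -0.0574]]
0.016 [[0.6133, 0.1624], [0.6869, 0.1644], [0.6787, -0.1247], [0.6042, -0.1195]]
[ 0.45356914 -0.01404584] [0.46927521 0.03070688] 838
```

>>> send_rows([
  [[-3.5, 11.4, 12.5, 0, 0, 0], [0, 0, 20, 0, 0, 0], [0, 0, 20, 0, 0, 0], [0, 0, 20, 0, 0, 0], [0, 0, 15, 0, 0, 0], [0, 0, 15, 0, 0, 0], [0, 0, 12, 0, 0, 0], [0, 0, 8, 0, 0, 0], [0, 0, 0, 0, 0, 0], [0, 0, 0, 0, 0, 0]],
])

```text
clock: 3.57
tool_pos: [0.461, 0.0076, 0.2381]
eef_rot: [-0.0, 0.711, 0.703, -0.0]
contact_force: [0.6, 0.5, 1.0]
opening: 0.0857
grip_force: 0.0
```

>>> send_rows([
  [[0, 0, 0, 0, 0, 0], [0, 0, 0, 0, 0, 0], [0, 0, 0, 0, 0, 0], [0, 0, 0, 0, 0, 0], [0, 0, 0, 0, 0, 0], [0, 0, 0, 0, 0, 0], [0, 0, 0, 0, 0, 0], [0, 0, 0, 0, 0, 0], [0, 0, 0, 0, 0, 0], [0, 0, 0, 0, 0, 0], [0, 0, 0, 0, 0, 0], [0, 0, 0, 0, 0, 0]],
], fingers=1)

```text
clock: 4.57
tool_pos: [0.4611, 0.0075, 0.2385]
eef_rot: [0.0, 0.711, 0.703, 0.0]
contact_force: [-0.1, -1.4, 5.9]
opening: 0.0153
grip_force: 58.4
```

Gripped. Lift 60 mm slowly.

>>> send_rows([
  [[0, 0, -3, 0, 0, 0], [0, 0, -6, 0, 0, 0], [0, 0, -8, 0, 0, 0], [0, 0, -8, 0, 0, 0], [0, 0, -10, 0, 0, 0], [0, 0, -10, 0, 0, 0], [0, 0, -10, 0, 0, 0], [0, 0, -10, 0, 0, 0], [0, 0, 0, 0, 0, 0], [0, 0, 0, 0, 0, 0]],
])

```text
clock: 5.4
tool_pos: [0.461, 0.0074, 0.3039]
eef_rot: [0.001, 0.711, 0.703, 0.001]
contact_force: [-0.1, -0.6, -1.6]
opening: 0.0153
grip_force: 58.6
```

```bash
python3 - <<'E'
from h import *
c=wrist('pics/w2.png'); plan(.6458,.0207,.12,-1.7)
E
```

```text
closing now -0.6 turn z 1.1 tilt 0.03 shift now-axes [ 15.4 184.7  28.5] final-axes [ 18.8 184.4  28.4]
```

View pics/w2.png

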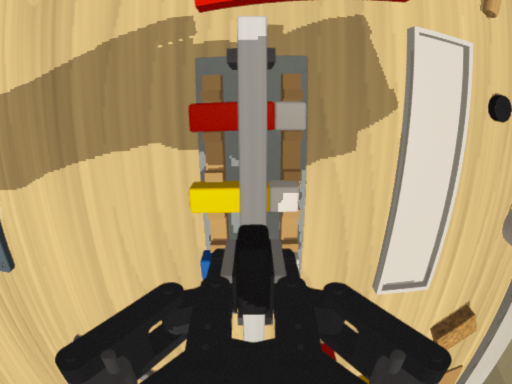

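The bar (253, 20–340) is level in the grip, and the sticks remain in the rack. Next I move it over the tray.

>>> send_rows([
  [[1.5, 18.5, 0, 0, 0, 0.3], [1.5, 18.5, 0, 0, 0, 0.3], [1.5, 18.5, 0, 0, 0, 0.3], [1.5, 18.5, 0, 0, 0, 0.2], [1.5, 18.5, 0, 0, 0, 0], [1.5, 18.5, 0, 0, 0, 0], [1.5, 18.5, 0, 0, 0, 0], [1.5, 18.5, 0, 0, 0, 0], [1.5, 18.5, 0, 0, 0, 0], [1.5, 18.5, 0, 0, 0, 0], [0, 0, 10, 0, 0, 0], [0, 0, 20, 0, 0, 0], [0, 0, 20, 0, 0, 0], [0, 0, 20, 0, 0, 0], [0, 0, 10, 0, 0, 0], [0, 0, 10, 0, 0, 0], [0, 0, 8, 0, 0, 0], [0, 0, 5, 0, 0, 0], [0, 0, 4, 0, 0, 0], [0, 0, 0, 0, 0, 0]],
])

```text
clock: 7.12
tool_pos: [0.6463, 0.0179, 0.1959]
eef_rot: [-0.0, 0.718, 0.697, -0.0]
contact_force: [-0.2, -0.4, -2.1]
opening: 0.0149
grip_force: 58.8
```

```bash
python3 - <<'E'
from h import *
plan(.6458,.0207,.0385,-1.7)
E
```

```text
closing now -1.7 turn z -0.0 tilt 0.02 shift now-axes [ 2.8 -0.6  2.4] final-axes [ 2.8 -0.6  2.4]
```

>>> send_rows([
  [[2, 0, 1.2, 0, 0, 0], [0, 0, 1, 0, 0, 0], [0, 0, 0, 0, 0, 0], [0, 0, 0, 0, 0, 0]],
])

```text
clock: 7.45
tool_pos: [0.6465, 0.0199, 0.1944]
eef_rot: [0.0, 0.718, 0.697, 0.0]
contact_force: [0.2, -0.0, -1.3]
opening: 0.0152
grip_force: 58.8
```

>>> send_rows([
  [[0, 0, 0, 0, 0, 0], [0, 0, 0, 0, 0, 0], [0, 0, 0, 0, 0, 0], [0, 0, 0, 0, 0, 0], [0, 0, 0, 0, 0, 0], [0, 0, 0, 0, 0, 0], [0, 0, -10, 0, 0, 0], [0, 0, -20, 0, 0, 0], [0, 0, -20, 0, 0, 0], [0, 0, -25, 0, 0, 0], [0, 0, -25, 0, 0, 0], [0, 0, 0, 0, 0, 0]],
], fingers=0)

```text
clock: 8.45
tool_pos: [0.6477, 0.0203, 0.2999]
eef_rot: [0.002, 0.718, 0.696, 0.003]
contact_force: [1.0, 0.2, 0.2]
opening: 0.0424
grip_force: 0.0
```

```bash
python3 - <<'E'
from h import *
c=wrist('pics/w3.png')
plan(.4565,.0747,.0465,-0.3+90)
E
```

```text
closing now -1.7 turn z 88.6 tilt 0.32 shift now-axes [  48.8 -192.8   95.1] final-axes [-191.   -53.6   96.1]
```

View pics/w3.png

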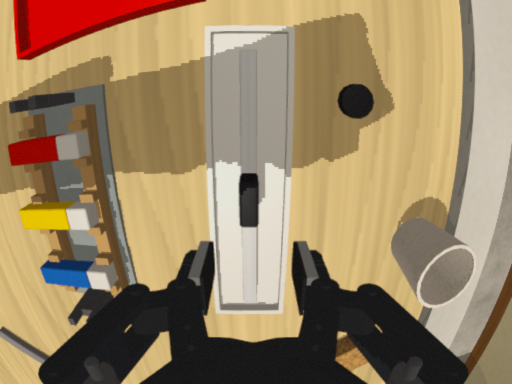

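The bar (248,50–300) lies centred in the tray with its grip up, and all three sticks are still in the rack. Next I turn the tool a quarter for the sticks.

```bash
python3 - <<'E'
from h import *
print(np.round(monitor.state()['joint_pos'],2))
E
```

```text
[ 0.12  0.65 -0.38  1.64  0.29  0.9  -0.39]
```

>>> send_rows([
  [[0, 0, 0, 0, 0, 6.8], [0, 0, 0, 0, 0, 6.8], [0, 0, 0, 0, 0, 6.8], [0, 0, 0, 0, 0, 6.8], [0, 0, 0, 0, 0, 6.8], [0, 0, 0, 0, 0, 6.8], [0, 0, 0, 0, 0, 6.8], [0, 0, 0, 0, 0, 6.8], [0, 0, 0, 0, 0, 6.8], [0, 0, 0, 0, 0, 6.8], [0, 0, 0, 0, 0, 6.8], [0, 0, 0, 0, 0, 6.8], [0, 0, 0, 0, 0, 6.8], [-31, -9, 0, 0, 0, 0], [-31, -9, 0, 0, 0, 0], [-31, -9, 0, 0, 0, 0], [-31, -9, 0, 0, 0, 0], [-31, -9, 0, 0, 0, 0], [-31, -9, 0, 0, 0, 0], [0, 0, 0, 0, 0, 0]],
])

```text
clock: 10.17
tool_pos: [0.4547, 0.0753, 0.2935]
eef_rot: [0.0, 1.0, 0.001, -0.003]
contact_force: [-0.2, 0.5, -0.5]
opening: 0.043
grip_force: 0.0
```

```bash
python3 - <<'E'
from h import *
print(np.round(monitor.state()['joint_pos'],2)); c=wrist('pics/w4.png'); np.savez('w4.npz',**c); plan(.459,.0747,.046,-0.3+90)
E
```

```text
[-0.31  0.42  0.06  2.12 -0.04  0.61 -1.79]
closing now -90.0 turn z 0.3 tilt 0.17 shift now-axes [ 1.6  0.2 92.9] final-axes [ 1.3  0.2 92.9]
```

View pics/w4.png

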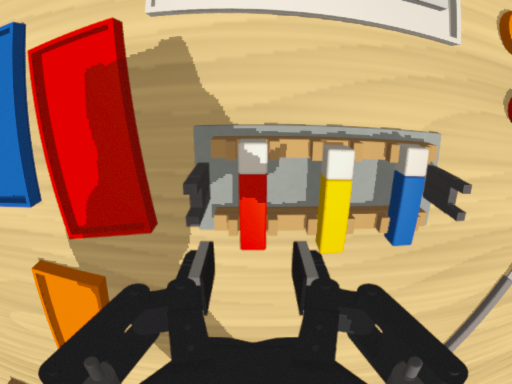

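The red stick (252,142–248) is centred between the fingers. The red tray's outer corners are (31,50), (120,20), (156,228) and (73,238).

>>> send_rows([
  [[1.5, 0, 13, 0, 0, 0], [0, 0, 20, 0, 0, 0], [0, 0, 20, 0, 0, 0], [0, 0, 15, 0, 0, 0], [0, 0, 10, 0, 0, 0], [0, 0, 8, 0, 0, 0], [0, 0, 6, 0, 0, 0], [0, 0, 0, 0, 0, 0], [0, 0, 0, 0, 0, 0]],
])

```text
clock: 10.97
tool_pos: [0.4623, 0.0741, 0.202]
eef_rot: [0.0, 1.0, -0.001, -0.0]
contact_force: [0.1, -0.8, 0.2]
opening: 0.0425
grip_force: 0.0
```

>>> send_rows([
  [[0, 0, 0, 0, 0, 0], [0, 0, 0, 0, 0, 0], [0, 0, 0, 0, 0, 0], [0, 0, 0, 0, 0, 0], [0, 0, 0, 0, 0, 0], [0, 0, 0, 0, 0, 0], [0, 0, 0, 0, 0, 0], [0, 0, 0, 0, 0, 0]],
], fingers=1)

```text
clock: 11.63
tool_pos: [0.4622, 0.0742, 0.2028]
eef_rot: [-0.0, 1.0, -0.001, 0.001]
contact_force: [-0.5, 0.1, 6.0]
opening: 0.0207
grip_force: 59.2
```

```bash
python3 - <<'E'
from h import *
c=dict(np.load('w4.npz')); print(wray(c,[[31,50],[120,20],[156,228],[73,238]],.022)[:,:2].round(3).tolist())
E
```

```text
[[0.599, 0.287], [0.608, 0.186], [0.42, 0.164], [0.404, 0.263]]
```

>>> send_rows([
  [[0, 0, -5, 0, 0, 0], [0, 0, -15, 0, 0, 0], [0, 0, -20, 0, 0, 0], [0, 0, -20, 0, 0, 0], [0, 0, -15, 0, 0, 0], [0.5, -15, 0, 0, 0, 0], [0.5, -20, 0, 0, 0, 0], [0.5, -20, 0, 0, 0, 0], [0.5, -20, 0, 0, 0, 0], [0.5, -20, 0, 0, 0, 0], [0.5, -20, 0, 0, 0, 0], [0.5, -20, 0, 0, 0, 0], [0.5, -17, 0, 0, 0, 0], [0, 0, 0, 0, 0, -3.5], [0, 0, 0, 0, 0, -3.5], [0, 0, 0, 0, 0, 0], [0, 0, 0, 0, 0, 0]],
])

```text
clock: 13.05
tool_pos: [0.4662, 0.226, 0.2774]
eef_rot: [-0.0, 0.998, 0.059, 0.0]
contact_force: [0.1, -0.1, -0.7]
opening: 0.0208
grip_force: 58.7
```

```bash
python3 - <<'E'
from h import *
plan(.469,.2265,.026,97)
c=wrist('pics/w5.png'); np.savez('w5.npz',**c)
E
```

```text
closing now -83.2 turn z -0.2 tilt 0.01 shift now-axes [ 2.8 -0.2 96.4] final-axes [ 2.8 -0.2 96.4]
```

View pics/w5.png

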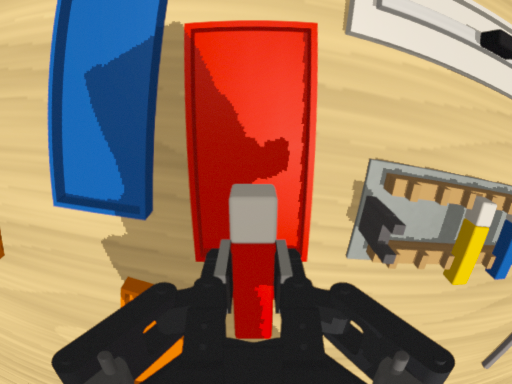

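The held red stick (252,185–338) is aligned with the red tray, whose corners are (185,24), (317,24), (307,262) and (195,261).

```bash
python3 - <<'E'
from h import *
c=dict(np.load('w5.npz')); P=wray(c,[[185,24],[317,24],[307,262],[195,261]],.022)[:,:2]; print(P.round(3).tolist(),P.mean(0))
R=c['T'][:2,:2]
P=wray(c,[[52,205],[147,219],[166,0],[57,0]],.022)[:,:2]; print(P.round(3).tolist())
print(wray(c,[[252,185],[252,338]],.077+.022)[:,:2].round(3).tolist()) # held stick top ends
E
```

```text
[[0.6, 0.292], [0.611, 0.194], [0.414, 0.17], [0.403, 0.27]] [0.50697331 0.23159386]
[[0.438, 0.416], [0.439, 0.314], [0.619, 0.31], [0.628, 0.415]]
[[0.504, 0.23], [0.393, 0.217]]
```

>>> send_rows([
  [[3, 0, 10, 0, 0, 0], [0, 0, 20, 0, 0, 0], [0, 0, 20, 0, 0, 0], [0, 0, 15, 0, 0, 0], [0, 0, 10, 0, 0, 0], [0, 0, 8, 0, 0, 0], [0, 0, 6, 0, 0, 0], [0, 0, 4, 0, 0, 0], [0, 0, 2, 0, 0, 0], [0, 0, 0, 0, 0, 0], [0, 0, 0, 0, 0, 0]],
])

```text
clock: 14.02
tool_pos: [0.4695, 0.2266, 0.1824]
eef_rot: [-0.0, 0.998, 0.06, 0.0]
contact_force: [-0.7, -0.8, -0.7]
opening: 0.0209
grip_force: 58.7
```

>>> send_rows([
  [[0, 0, 0, 0, 0, 0], [0, 0, 0, 0, 0, 0], [0, 0, 0, 0, 0, 0], [0, 0, 0, 0, 0, 0], [0, 0, 0, 0, 0, 0], [0, 0, -10, 0, 0, 0], [0, 0, -20, 0, 0, 0], [0, 0, -20, 0, 0, 0], [0, 0, -25, 0, 0, 0], [0, 0, -25, 0, 0, 0], [0, 0, 0, 0, 0, 0]],
], fingers=0)

```text
clock: 14.93
tool_pos: [0.4703, 0.2269, 0.2868]
eef_rot: [-0.001, 0.998, 0.06, 0.003]
contact_force: [1.2, 0.5, -0.8]
opening: 0.0429
grip_force: 0.0
```

```bash
python3 - <<'E'
from h import *
plan(.459,.0103,.046,-90.3)
E
```

```text
closing now -83.1 turn z 7.2 tilt 0.38 shift now-axes [-37.6 213.9  85. ] final-axes [-10.2 216.6  85.8]
```

>>> send_rows([
  [[0, 0, 0, 0, 0, 3.6], [0, 0, 0, 0, 0, 3.6], [-1, 20, 0, 0, 0, 0], [-1, 25, 0, 0, 0, 0], [-1, 25, 0, 0, 0, 0], [-1, 25, 0, 0, 0, 0], [-1, 25, 0, 0, 0, 0], [-1, 25, 0, 0, 0, 0], [-1, 25, 0, 0, 0, 0], [-1, 25, 0, 0, 0, 0], [-1, 21, 0, 0, 0, 0], [0, 0, 0, 0, 0, 0], [0, 0, 0, 0, 0, 0], [0, 0, 0, 0, 0, 0]],
])

```text
clock: 16.1
tool_pos: [0.4592, 0.0111, 0.2823]
eef_rot: [-0.0, 1.0, -0.003, 0.0]
contact_force: [-0.1, 0.2, -0.6]
opening: 0.0426
grip_force: 0.0
```

```bash
python3 - <<'E'
from h import *
plan(.459,.0103,.047,-90.3)
c=wrist('pics/w6.png')
E
```

```text
closing now -90.3 turn z -0.0 tilt 0.04 shift now-axes [-0.2  0.8 80.3] final-axes [-0.2  0.8 80.3]
```

View pics/w6.png

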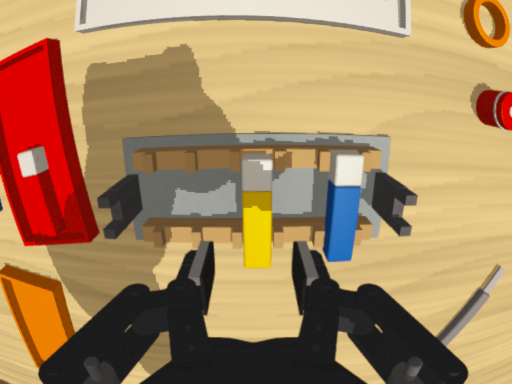

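Yellow (257,152–268) sits between the fingers, and the red stick (cap at 33,161) lies in the red tray.

>>> send_rows([
  [[0, 1, 10, 0, 0, 0], [0, 0, 20, 0, 0, 0], [0, 0, 20, 0, 0, 0], [0, 0, 15, 0, 0, 0], [0, 0, 8, 0, 0, 0], [0, 0, 6, 0, 0, 0], [0, 0, 1, 0, 0, 0], [0, 0, 0, 0, 0, 0], [0, 0, 0, 0, 0, 0]],
])

```text
clock: 16.9
tool_pos: [0.4593, 0.0098, 0.2026]
eef_rot: [-0.0, 1.0, -0.003, 0.0]
contact_force: [-0.1, -0.6, 0.5]
opening: 0.0427
grip_force: 0.0
```

>>> send_rows([
  [[0, 0, 0, 0, 0, 0], [0, 0, 0, 0, 0, 0], [0, 0, 0, 0, 0, 0], [0, 0, 0, 0, 0, 0], [0, 0, 0, 0, 0, 0], [0, 0, 0, 0, 0, 0], [0, 0, 0, 0, 0, 0], [0, 0, 0, 0, 0, 0], [0, 0, -5, 0, 0, 0], [0, 0, -15, 0, 0, 0], [0, 0, -20, 0, 0, 0], [0, 0, -20, 0, 0, 0], [0, 0, -20, 0, 0, 0], [0, 0, 0, 0, 0, 0]],
], fingers=1)

```text
clock: 18.07
tool_pos: [0.4598, 0.0095, 0.2855]
eef_rot: [-0.0, 1.0, -0.003, 0.003]
contact_force: [0.6, -0.4, 0.4]
opening: 0.0209
grip_force: 59.0
```

```bash
python3 - <<'E'
from h import *
plan(.5585,-.367,.028,-83.5)
E
```

```text
closing now -90.3 turn z -6.8 tilt 0.3 shift now-axes [100.3 376.  102.7] final-axes [ 55.4 385.2 102.5]
```

>>> send_rows([
  [[4, 15, 0, 0, 0, 0], [8, 30, 0, 0, 0, 0], [8, 30, 0, 0, 0, 0], [8, 30, 0, 0, 0, 0], [8, 30, 0, 0, 0, 0], [8, 30, 0, 0, 0, 0], [8, 30, 0, 0, 0, 0], [8, 30, 0, 0, 0, 0], [8, 30, 0, 0, 0, 0], [8, 30, 0, 0, 0, 0], [8, 30, 0, 0, 0, 0], [8, 30, 0, 0, 0, 0], [8, 31, 0, 0, 0, 0], [0, 0, 0, 0, 0, -3.4], [0, 0, 0, 0, 0, -3.4], [0, 0, 0, 0, 0, 0], [0, 0, 0, 0, 0, 0], [0, 0, 0, 0, 0, 0]],
])

```text
clock: 19.57
tool_pos: [0.5571, -0.3665, 0.2819]
eef_rot: [-0.0, 0.998, 0.056, -0.0]
contact_force: [0.7, 0.3, -1.0]
opening: 0.0206
grip_force: 59.0
```

```bash
python3 - <<'E'
from h import *
plan(.5585,-.367,.028,-83.5)
c=wrist('pics/w7.png');np.savez('w7.npz',**c)
E
```

```text
closing now -83.6 turn z -0.1 tilt 0.03 shift now-axes [ 1.4  0.7 98.9] final-axes [ 1.4  0.6 98.9]
```

View pics/w7.png

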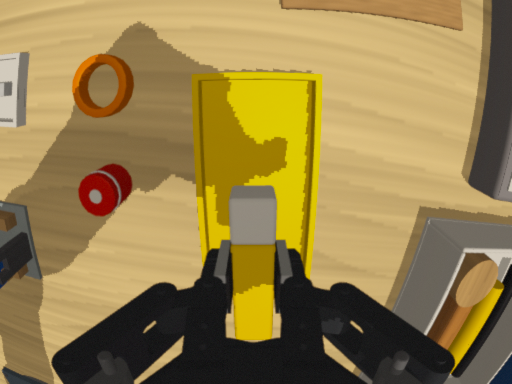

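The yellow stick (253,187–340) is centred over the yellow tray (193–322). The pot's top dot is at (96,196).

>>> send_rows([
  [[1.5, 0.5, 10, 0, 0, 0], [0, 0, 20, 0, 0, 0], [0, 0, 20, 0, 0, 0], [0, 0, 20, 0, 0, 0], [0, 0, 10, 0, 0, 0], [0, 0, 8, 0, 0, 0], [0, 0, 6, 0, 0, 0], [0, 0, 4, 0, 0, 0], [0, 0, 1.5, 0, 0, 0], [0, 0, 0, 0, 0, 0], [0, 0, 0, 0, 0, 0]],
])

```text
clock: 20.53
tool_pos: [0.5589, -0.3674, 0.1832]
eef_rot: [0.0, 0.998, 0.057, 0.0]
contact_force: [0.2, 0.2, -0.3]
opening: 0.0204
grip_force: 59.0
```

>>> send_rows([
  [[0, 0, 0, 0, 0, 0], [0, 0, 0, 0, 0, 0], [0, 0, 0, 0, 0, 0], [0, 0, 0, 0, 0, 0], [0, 0, 0, 0, 0, 0], [0, 0, -10, 0, 0, 0], [0, 0, -20, 0, 0, 0], [0, 0, -20, 0, 0, 0], [0, 0, -25, 0, 0, 0], [0, 0, -25, 0, 0, 0], [0, 0, 0, 0, 0, 0]],
], fingers=0)

```text
clock: 21.45
tool_pos: [0.5598, -0.3682, 0.2886]
eef_rot: [0.002, 0.998, 0.056, 0.003]
contact_force: [1.3, -1.0, 1.1]
opening: 0.0426
grip_force: 0.0
```

```bash
python3 - <<'E'
from h import *
c=dict(np.load('w7.npz')); print(wray(c,[[96,196]],.04).round(4))
plan(.459,-.0572,.0475,-90.3)
E
```

```text
[[ 0.5513 -0.2369  0.04  ]]
closing now -83.5 turn z 6.8 tilt 0.46 shift now-axes [ -65.6 -320.8   84. ] final-axes [-102.4 -310.4   86.1]
```

>>> send_rows([
  [[0, 0, 0, 0, 0, 3.4], [0, 0, 0, 0, 0, 3.4], [-5, -15, 0, 0, 0, 0], [-10, -30, 0, 0, 0, 0], [-10, -30, 0, 0, 0, 0], [-10, -30, 0, 0, 0, 0], [-10, -30, 0, 0, 0, 0], [-10, -30, 0, 0, 0, 0], [-10, -30, 0, 0, 0, 0], [-10, -30, 0, 0, 0, 0], [-10, -30, 0, 0, 0, 0], [-10, -30, 0, 0, 0, 0], [-6, -25, 0, 0, 0, 0], [0, 0, 0, 0, 0, 0], [0, 0, 0, 0, 0, 0], [0, 0, 0, 0, 0, 0]],
])

```text
clock: 22.78
tool_pos: [0.4596, -0.0572, 0.2829]
eef_rot: [0.0, 1.0, -0.003, 0.0]
contact_force: [-0.2, -0.1, 0.3]
opening: 0.0428
grip_force: 0.0
```

```bash
python3 - <<'E'
from h import *
plan(.459,-.0572,.0475,-90.3)
c=wrist('pics/w8.png');m=hsvmask(c,[100,120,40],[130,255,255],(200,120,320,300)); v,u=np.nonzero(m)
P=wray(c,np.c_[u,v],.048)[:,:2]; print(len(u),np.percentile(P,[1,50,99],axis=0).round(4).tolist())
E
```

```text
closing now -90.3 turn z -0.0 tilt 0.06 shift now-axes [-0.7  0.  80.4] final-axes [-0.6  0.  80.4]
2110 [[0.4152, -0.0709], [0.4499, -0.0605], [0.4783, -0.0503]]
```

>>> send_rows([
  [[0, 2, 10, 0, 0, 0], [0, 0, 20, 0, 0, 0], [0, 0, 20, 0, 0, 0], [0, 0, 15, 0, 0, 0], [0, 0, 8, 0, 0, 0], [0, 0, 6, 0, 0, 0], [0, 0, 1.5, 0, 0, 0], [0, 0, 0, 0, 0, 0], [0, 0, 0, 0, 0, 0]],
])

```text
clock: 23.58
tool_pos: [0.4595, -0.059, 0.2025]
eef_rot: [0.0, 1.0, -0.003, 0.0]
contact_force: [-0.3, -0.1, -0.5]
opening: 0.0427
grip_force: 0.0
```

>>> send_rows([
  [[0, 0, 0, 0, 0, 0], [0, 0, 0, 0, 0, 0], [0, 0, 0, 0, 0, 0], [0, 0, 0, 0, 0, 0], [0, 0, 0, 0, 0, 0], [0, 0, 0, 0, 0, 0], [0, 0, 0, 0, 0, 0], [0, 0, 0, 0, 0, 0], [0, 0, -5, 0, 0, 0], [0, 0, -15, 0, 0, 0], [0, 0, -20, 0, 0, 0], [0, 0, -20, 0, 0, 0], [0, 0, -20, 0, 0, 0], [0, 0, 0, 0, 0, 0]],
], fingers=1)

```text
clock: 24.75
tool_pos: [0.46, -0.0589, 0.2855]
eef_rot: [0.0, 1.0, -0.003, 0.003]
contact_force: [0.5, 0.3, -0.1]
opening: 0.0209
grip_force: 58.8
```

```bash
python3 - <<'E'
from h import *
plan(.53,.365,.028,-89.5)
E
```

```text
closing now -90.3 turn z -0.8 tilt 0.3 shift now-axes [  67.1 -424.3  102.8] final-axes [  73.7 -423.3  102.5]
```

>>> send_rows([
  [[2, -13, 0, 0, 0, 0], [5, -30, 0, 0, 0, 0], [5, -30, 0, 0, 0, 0], [5, -30, 0, 0, 0, 0], [5, -30, 0, 0, 0, 0], [5, -30, 0, 0, 0, 0], [5, -30, 0, 0, 0, 0], [5, -30, 0, 0, 0, 0], [5, -30, 0, 0, 0, 0], [5, -30, 0, 0, 0, 0], [5, -30, 0, 0, 0, 0], [5, -30, 0, 0, 0, 0], [5, -30, 0, 0, 0, 0], [5, -30, 0, 0, 0, 0], [2, -21, 0, 0, 0, -0.8], [0, 0, 0, 0, 0, 0], [0, 0, 0, 0, 0, 0], [0, 0, 0, 0, 0, 0]],
])

```text
clock: 26.25
tool_pos: [0.5304, 0.364, 0.2817]
eef_rot: [0.001, 1.0, 0.004, -0.0]
contact_force: [0.1, -1.0, -0.8]
opening: 0.0204
grip_force: 58.9
```

```bash
python3 - <<'E'
from h import *
plan(.53,.365,.028,-89.5)
c=wrist('pics/w9.png');np.savez('w9.npz',**c)
E
```

```text
closing now -89.5 turn z -0.0 tilt 0.08 shift now-axes [-0.4 -1.1 98.7] final-axes [-0.4 -1.  98.7]
```

View pics/w9.png

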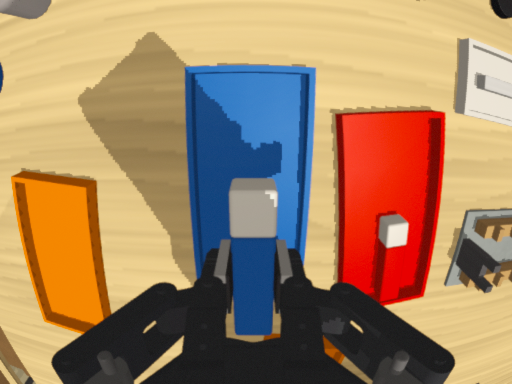

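The held blue stick (253,178–334) is centred over the blue tray (186–315).

>>> send_rows([
  [[0, -1, 10, 0, 0, 0], [0, 0, 20, 0, 0, 0], [0, 0, 20, 0, 0, 0], [0, 0, 20, 0, 0, 0], [0, 0, 10, 0, 0, 0], [0, 0, 8, 0, 0, 0], [0, 0, 6, 0, 0, 0], [0, 0, 4, 0, 0, 0], [0, 0, 1.5, 0, 0, 0], [0, 0, 0, 0, 0, 0], [0, 0, 0, 0, 0, 0]],
])

```text
clock: 27.22
tool_pos: [0.5308, 0.366, 0.1831]
eef_rot: [-0.0, 1.0, 0.004, 0.0]
contact_force: [0.1, -0.8, -0.3]
opening: 0.0208
grip_force: 58.9
```

>>> send_rows([
  [[0, 0, 0, 0, 0, 0], [0, 0, 0, 0, 0, 0], [0, 0, 0, 0, 0, 0], [0, 0, 0, 0, 0, 0], [0, 0, 0, 0, 0, 0], [0, 0, -10, 0, 0, 0], [0, 0, -20, 0, 0, 0], [0, 0, -20, 0, 0, 0], [0, 0, -25, 0, 0, 0], [0, 0, -25, 0, 0, 0], [0, 0, 0, 0, 0, 0]],
], fingers=0)

```text
clock: 28.13
tool_pos: [0.5319, 0.3665, 0.2883]
eef_rot: [-0.002, 1.0, 0.004, 0.003]
contact_force: [1.2, 0.5, -0.3]
opening: 0.0427
grip_force: 0.0
```

```bash
python3 - <<'E'
from h import *
plan(.550,-.236,.027,-83)
E
```

```text
closing now -89.5 turn z -6.5 tilt 0.45 shift now-axes [ 12.5 603.1 103.6] final-axes [-55.4 600.2 106.3]
```

>>> send_rows([
  [[0, 15, 0, 0, 0, 0], [0, 35, 0, 0, 0, 0], [0, 35, 0, 0, 0, 0], [1, 35, 0, 0, 0, 0], [1, 35, 0, 0, 0, 0], [1, 35, 0, 0, 0, 0], [1, 35, 0, 0, 0, 0], [1, 35, 0, 0, 0, 0], [1, 35, 0, 0, 0, 0], [1, 35, 0, 0, 0, 0], [1, 35, 0, 0, 0, 0], [1, 35, 0, 0, 0, 0], [1, 35, 0, 0, 0, 0], [1, 35, 0, 0, 0, 0], [1, 35, 0, 0, 0, 0], [1, 35, 0, 0, 0, 0], [1, 35, 0, 0, 0, 0], [0, 28, 0, 0, 0, 0], [0, 0, 0, 0, 0, -3.2], [0, 0, 0, 0, 0, -3.3]],
])

```text
clock: 29.8
tool_pos: [0.5483, -0.24, 0.2821]
eef_rot: [0.0, 0.998, 0.06, -0.001]
contact_force: [0.3, 0.5, 0.8]
opening: 0.0424
grip_force: 0.0
```

>>> send_rows([
  [[0, 0, 0, 0, 0, 0], [0, 0, 0, 0, 0, 0], [0, 0, 0, 0, 0, 0]],
], fingers=-1)

```text
clock: 30.05
tool_pos: [0.5494, -0.2368, 0.2824]
eef_rot: [-0.0, 0.998, 0.06, -0.0]
contact_force: [-0.4, -0.4, -0.6]
opening: 0.0773
grip_force: 0.0
```

```bash
python3 - <<'E'
from h import *
c=wrist('pics/w10.png');np.savez('w10.npz',**c)
plan(.550,-.236,.027,-83)
E
```

```text
closing now -83.1 turn z -0.1 tilt 0.02 shift now-axes [  0.5  -0.6 100.5] final-axes [  0.5  -0.6 100.5]
```

View pics/w10.png

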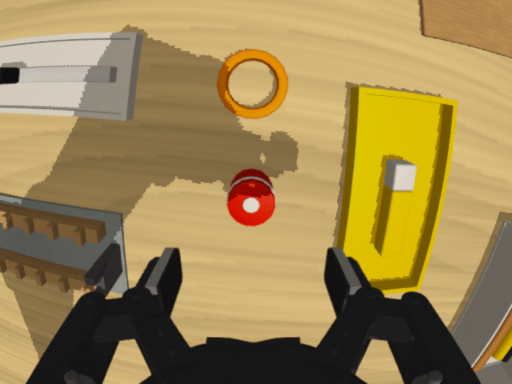

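The pot's dot is at (251,205), and the yellow stick lies in the yellow tray (400,175–250).

```bash
python3 - <<'E'
from h import *
c=dict(np.load('w10.npz')); p=wray(c,[[251,205]],.04)[0]; print(p.round(4)); plan(p[0],p[1],.026,-83)
E
```

```text
[ 0.5509 -0.236   0.04  ]
closing now -83.1 turn z -0.1 tilt 0.02 shift now-axes [  1.4  -0.5 101.5] final-axes [  1.4  -0.5 101.5]
```

>>> send_rows([
  [[1.4, -0.5, 10, 0, 0, 0], [0, 0, 20, 0, 0, 0], [0, 0, 20, 0, 0, 0], [0, 0, 20, 0, 0, 0], [0, 0, 12, 0, 0, 0], [0, 0, 10, 0, 0, 0], [0, 0, 6, 0, 0, 0], [0, 0, 3, 0, 0, 0], [0, 0, 0, 0, 0, 0], [0, 0, 0, 0, 0, 0]],
])

```text
clock: 30.93
tool_pos: [0.5513, -0.2364, 0.182]
eef_rot: [0.0, 0.998, 0.061, 0.0]
contact_force: [0.1, 0.5, 0.2]
opening: 0.085
grip_force: 0.0
```

>>> send_rows([
  [[0, 0, 0, 0, 0, 0], [0, 0, 0, 0, 0, 0], [0, 0, 0, 0, 0, 0], [0, 0, 0, 0, 0, 0], [0, 0, 0, 0, 0, 0], [0, 0, 0, 0, 0, 0], [0, 0, 0, 0, 0, 0], [0, 0, 0, 0, 0, 0], [0, 0, 0, 0, 0, 0], [0, 0, 0, 0, 0, 0]],
], fingers=1)

```text
clock: 31.77
tool_pos: [0.5512, -0.2364, 0.1822]
eef_rot: [0.0, 0.998, 0.061, 0.0]
contact_force: [-0.9, 1.4, 5.0]
opening: 0.0367
grip_force: 59.6
```

>>> send_rows([
  [[0, 0, -5, 0, 0, 0], [0, 0, -15, 0, 0, 0], [0, 0, -20, 0, 0, 0], [0, 0, -25, 0, 0, 0], [0, 0, -25, 0, 0, 0], [0, 0, -15, 0, 0, 0], [0, 0, 0, 0, 0, 0], [0, 0, 0, 0, 0, 0]],
])

```text
clock: 32.43
tool_pos: [0.5511, -0.2364, 0.2874]
eef_rot: [0.0, 0.998, 0.061, 0.001]
contact_force: [0.7, -0.0, -1.0]
opening: 0.0364
grip_force: 60.0
```

```bash
python3 - <<'E'
from h import *
t=np.radians(7); plan(.507+.052*np.cos(t),.2315+.052*np.sin(t),.032,-83)
E
```

```text
closing now -83.0 turn z -0.0 tilt 0.1 shift now-axes [  65.  -469.9  100.1] final-axes [  65.3 -469.8  100.4]
```

>>> send_rows([
  [[2, -10, 0, 0, 0, 0], [4, -20, 0, 0, 0, 0], [4, -30, 0, 0, 0, 0], [4, -30, 0, 0, 0, 0], [4, -30, 0, 0, 0, 0], [4, -30, 0, 0, 0, 0], [4, -30, 0, 0, 0, 0], [4, -30, 0, 0, 0, 0], [4, -30, 0, 0, 0, 0], [4, -30, 0, 0, 0, 0], [4, -30, 0, 0, 0, 0], [4, -30, 0, 0, 0, 0], [4, -30, 0, 0, 0, 0], [4, -30, 0, 0, 0, 0], [4, -30, 0, 0, 0, 0], [4, -30, 0, 0, 0, 0], [3, -20, 0, 0, 0, 0], [0, 0, 0, 0, 0, 0], [0, 0, 0, 0, 0, 0], [0, 0, 0, 0, 0, 0]],
])

```text
clock: 34.1
tool_pos: [0.5578, 0.2377, 0.2853]
eef_rot: [0.001, 0.998, 0.061, -0.001]
contact_force: [0.1, -1.1, -1.0]
opening: 0.0366
grip_force: 60.1
```

```bash
python3 - <<'E'
from h import *
t=np.radians(7); plan(.507+.052*np.cos(t),.2315+.052*np.sin(t),.032,-83)
c=wrist('pics/w11.png')
E
```

```text
closing now -83.0 turn z -0.0 tilt 0.15 shift now-axes [ 1.1 -0.1 98.3] final-axes [ 0.9  0.  98.3]
```

View pics/w11.png

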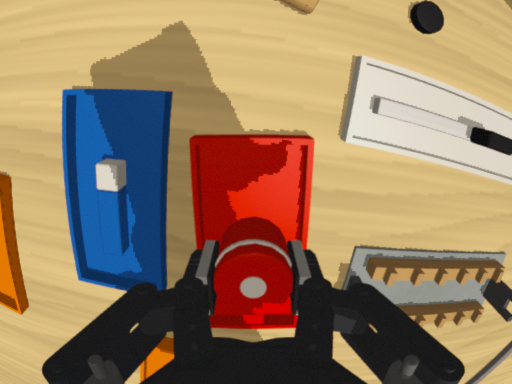

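The pot (253,287) is upright and centred across the red tray (191–313). The blue stick lies in the blue tray.

>>> send_rows([
  [[1, 0, 10, 0, 0, 0], [0, 0, 20, 0, 0, 0], [0, 0, 20, 0, 0, 0], [0, 0, 20, 0, 0, 0], [0, 0, 10, 0, 0, 0], [0, 0, 7, 0, 0, 0], [0, 0, 5, 0, 0, 0], [0, 0, 3, 0, 0, 0], [0, 0, 2, 0, 0, 0], [0, 0, 0, 0, 0, 0], [0, 0, 0, 0, 0, 0]],
])

```text
clock: 35.07
tool_pos: [0.5596, 0.2383, 0.1901]
eef_rot: [-0.0, 0.998, 0.061, 0.0]
contact_force: [-0.5, 0.2, -0.6]
opening: 0.0368
grip_force: 60.1
```

>>> send_rows([
  [[0, 0, 0, 0, 0, 0], [0, 0, 0, 0, 0, 0], [0, 0, 0, 0, 0, 0], [0, 0, 0, 0, 0, 0], [0, 0, 0, 0, 0, 0], [0, 0, 0, 0, 0, 0]],
], fingers=-0.15)

```text
clock: 35.57
tool_pos: [0.5594, 0.2382, 0.1896]
eef_rot: [-0.0, 0.998, 0.061, 0.0]
contact_force: [-0.1, 0.4, -0.1]
opening: 0.0489
grip_force: 0.0
```

>>> send_rows([
  [[0, 0, -5, 0, 0, 0], [0, 0, -10, 0, 0, 0], [0, 0, -15, 0, 0, 0], [0, 0, -20, 0, 0, 0], [0, 0, -25, 0, 0, 0], [0, 0, -25, 0, 0, 0], [0, 0, -25, 0, 0, 0], [-20, 0, 0, 0, 0, 0], [-25, 0, 0, 0, 0, 0], [-25, 0, 0, 0, 0, 0], [0, 0, 0, 0, 0, 0], [0, 0, 0, 0, 0, 0]],
])

```text
clock: 36.57
tool_pos: [0.489, 0.2297, 0.3157]
eef_rot: [-0.0, 0.998, 0.061, 0.0]
contact_force: [0.7, 0.1, -0.2]
opening: 0.049
grip_force: 0.0
```

```bash
python3 - <<'E'
from h import *
c=wrist('pics/w12.png'); p=wray(c,[[0,0]],.04)
E
```

```text
(no output)
```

View pics/w12.png

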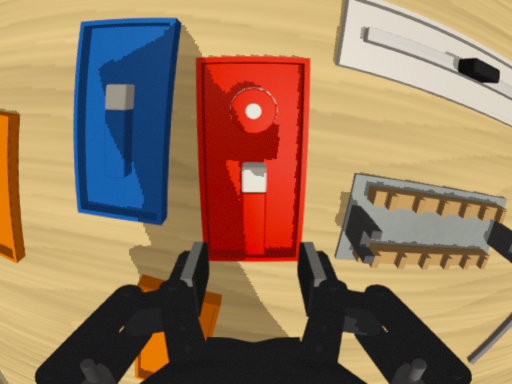

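The pot (253,110) stands at the far end, with the red stick (254,165–255) at the near end. I check that the sticks lie flat using the depth image.

```bash
python3 - <<'E'
from h import *
c=wrist('pics/w13.png')
def p3(u,v):
    a=(np.array([u,v])-[c['cx'],c['cy']])/[c['fx'],c['fy']]; r=np.hypot(*a)+1e-9
    d=np.r_[a*np.tan(r)/r,1]*c['range_z'][v,u]; return (c['T'][:3,:3]@d+c['T'][:3,3]).round(4)
for uv in[(254,170),(254,185),(254,200),(254,220),(254,240),(254,250),(254,254),(253,110),(253,95),(120,95),(117,135),(230,230)]: print(uv,p3(*uv))
t=camera('top')
print(rect(t,hsvmask(t,[22,130,70],[34,255,255],(355,135,402,198)),.02))
E
```

```text
(254, 170) [0.5075 0.2302 0.0262]
(254, 185) [0.4938 0.2285 0.0272]
(254, 200) [0.4787 0.2266 0.0252]
(254, 220) [0.4587 0.2241 0.0258]
(254, 240) [0.4374 0.2214 0.0258]
(254, 250) [0.4264 0.22   0.0264]
(254, 254) [0.4216 0.2194 0.026 ]
(253, 110) [0.5614 0.2379 0.0443]
(253, 95) [0.5735 0.2394 0.0445]
(120, 95) [0.5645 0.3602 0.0261]
(117, 135) [0.5269 0.3618 0.0255]
(230, 230) [0.4353 0.2463 0.0056]
{'n': 1541, 'c': array([ 559. , -364.4]), 'wh': array([213., 116.]), 'ang': 6.3}
```

The red and blue stick tops are flat at 26 mm and the pot top is at 44 mm. The yellow stick and the bar looked well placed in the pictures.

```bash
python3 -c "
from workcell import robot; print(robot.hand_in())"
```

```text
the job is handed in; nothing more can be done
None
```

I handed the job in at about 37 s on the clock: the bar is grip-up in the white tray, each stick is in its own colour's tray, and the pot stands upright in the red tray; the hand-in gave no verdict. Depth confirmed the red stick, blue stick and pot, but I checked the bar and yellow stick only by eye.

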